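Level the varnishing board and complete its sample set

TASK

Level the plywood varnishing board by turning its red and blue foot screws until the white bubble of each of its two vials lies between the black bands. Then complete the set of sample blocks on it, which needs one round, one square and one long: gently lay the missing kind flat in the empty strip along the board's far edge, in the middle of that strip with its length parallel to the edge, and let go with both bubbles still between their bands. Leave the spare round and square blocks and the other things standing about where they are.

Things in the scene. Friction and masses are not known exactly. Their poses are not given: they have to be found in the camera images.
- left_screw_grip (a point): Grip point, on the axis at mid height of the red knurled knob of the left foot screw (+y side of the stand), about 100 mm above the table. Knob: cylinder, 50 mm diameter, 30 mm long. z axis: the screw's axis, pointing up out of the knob, leaning 26 degrees from vertical towards the robot's side of the stand; x and y turn with the knob.
- left_screw: The whole red screw; origin on its axis 40 mm below the grip point, where the 16 mm spindle enters its housing. About 0.14 N m turns it; it stays where left; at most 1.5 rad from level, stops at 1.7. Clockwise seen from above the knob raises the left side of frame and board and moves the side bubble 14 mm per rad to +y of side_mark; anticlockwise the opposite. No effect on the other bubble.
- right_screw_grip (a point): The same grip point on the blue knob of the right foot screw (-y side of the stand), 250 mm from the red one; same size, lean and axes. It stands on the tilting frame, so it moves a few mm when the red screw is turned.
- right_screw: The whole blue screw, like the red one in size, stiffness and stops. Clockwise seen from above the knob raises the board's near edge and moves the depth bubble 14 mm per rad to -x of depth_mark; anticlockwise the opposite. No effect on the other bubble.
- side_mark (a point): Top of the middle of the side vial: a green tube 72 mm long lying left-right between the two knobs, in front of the board on the lower frame, with two black bands whose inner faces are 26 mm apart. This point is midway between them. Axes fixed to the part: x from the screws to the far edge, y to the red screw's side, z up.
- side_bubble (a point): Middle of the white bubble (18 mm long) in the side vial. It runs at once to the high side, left or right, and rests at side_mark when the board is level from left to right.
- depth_mark (a point): The same point on the depth vial: an equal green tube lying near-far on the board's upper face, between the glued round and square blocks. Axes fixed to the part: x from the screws to the far edge, y to the red screw's side, z up.
- depth_bubble (a point): Middle of the white bubble (18 mm long) in the depth vial. It runs at once to the high side, near or far, and rests at depth_mark when the board is level from near to far.
- board: Plywood board, 210 by 280 by 15 mm, on an aluminium frame on the stand (grey foot plate 290 by 330 mm); tilts up to about 4 degrees. Carries the depth vial (21 mm high) and, glued down left and right of it, a round and a square block 22 mm high. Origin: its far pivot, 22 mm below the upper face, 22 mm from the far edge.
- free_space (a point): Centre of the empty strip along the board's far edge, on its upper face (80 mm above the table when level). The far edge is 62 mm beyond this point; the glued blocks and the depth vial begin 58 mm or more on the near side; the strip is 280 mm long. Axes fixed to the part: x from the screws to the far edge, y to the red screw's side, z up.
- long_block: Loose long wooden sample block, 170 mm (its x) by 56 mm (its y) by 28 mm high, 0.1 to 0.25 kg, lying flat on the table to the left of the stand. Origin: centre of its underside, z up.
- spare_round: Loose round wooden block, 70 mm in diameter, 22 mm high, a duplicate of the round one already on the board; not needed. Origin: centre of its underside.
- spare_square: Loose square wooden block, 66 by 66 mm, 22 mm high, a duplicate of the square one already on the board; not needed. Origin: centre of its underside.
- brush_jar: Green glass jar 80 mm wide and 100 mm high with brushes up to 220 mm high, beyond the board. Bystander. Origin: centre of its underside.
- varnish_can: Varnish can 90 mm wide, 120 mm high. Bystander. Origin: centre of its underside.
- glue_bottle: White glue bottle 60 mm wide, 160 mm high, to the right of the stand. Bystander. Origin: centre of its underside.
There are look-alikes about, which are no part of the job. Leave any grey look-alike of the long_block alone.

How it is judged (in metres and radians):
On the way:
1. both bubbles lie between their bands (within 4 mm of the middle), knobs released, before the long block is on the board (distance between side_bubble and side_mark below 0.004 m and distance between depth_bubble and depth_mark below 0.004 m and contact force between each of left_screw, right_screw and the fingers below 0.1 N and distance between long_block and free_space above 0.08 m), for 0.5 s.
At the end, for the whole second after the job is handed in: Both bubbles within 4 mm of the middle of their vials; long block lying flat on the board, its centre within 20 mm (across) and 30 mm (along) of the middle of the empty strip, parallel to the far edge within 0.2 rad, at rest and released (distance between side_bubble and side_mark below 0.004 m and distance between depth_bubble and depth_mark below 0.004 m and x of long_block in the frame of free_space between -0.02 and 0.02 m and y of long_block in the frame of free_space between -0.03 and 0.03 m and z of long_block in the frame of free_space between -0.005 and 0.006 m and angle between the x axis of long_block and the y axis of free_space, either way round below 0.2 rad and angle between the z axis of long_block and the z axis of free_space, either way round below 0.1 rad and linear speed of long_block below 0.02 m/s and contact force between long_block and the fingers below 0.1 N); the robot touches nothing.
It fails at once if a spare block or another thing standing about is moved more than 25 mm (distance of any of spare_round, spare_square, brush_jar, varnish_can, glue_bottle from where it was at the start of the episode above 0.025 m).
It fails at once if the long block is dropped or pressed on the board with more than 40 N (contact force between long_block and board above 40 N).
It also fails if it takes over 64 s, if anything falls off the work surface, if the arm or the gripper's body presses on something with over 40 N, if the wrist force passes 120 N, or if a joint passes its speed limit or range.

ROBOT

A 6-joint arm with a two-finger parallel gripper is mounted at the origin on the work surface. World frame = base frame: x ahead of the robot, y to its left, z up, the work surface at z = 0. Lengths are in m, angles in degrees, forces in N, time in s.
With the tool pointing down it reaches from about 0.4 to 0.825 m from the base axis. Payload 7 kg.
Tool frame: the origin (TCP) lies between the finger pads; the fingertips stand 11 mm ahead of it and the grasp point (between the pads) lies 8 mm behind it; z points along the fingers, y is the direction in which the jaws open and shut (so a half turn about z gives the same grasp; the last joint's range is limited). The gripper opens to 88 mm and grips with 3 to 60 N. Pads are 19 mm wide; open, the fingers measure 130 mm over their backs; the gripper's body (78 mm by 193 mm) begins 47 mm behind the grasp point.
Start: joints at [91.908, 20.546, 0.682, 0, -70.136, -16.507], TCP at [0.17, 0.653, 0.238] pointing down, gripper open.
Joint ranges: [-176.03, 176.03], [-82.01, 121.73], [-58.28, 71.71], [-173.87, 95.51], [-174.79, -0.11], [-173.66, 173.66]. Speed limits (degrees/s): [136.94, 136.94, 172.46, 180, 180, 180].

INTERFACE

Orientations are given as [roll, pitch, yaw] about the fixed x, y, z axes, in that order (R = Rz(yaw) Ry(pitch) Rx(roll)).
In Python, from plant import r gives the robot as it stands.
- The arm moves only by the shell command python3 -m inch 'ROWS' [OPENING] [FORCE]. ROWS is JSON, a list of rows, each an object of numbers: "x", "y", "z": the shift along the tool's x, y, z as a fraction of full scale; "yaw": the turn about the tool's z as a fraction of full scale. In form: [{"x": .., "y": .., "z": .., "yaw": ..}, ...]. A call has 1 to 5 rows; each row shifts and turns the pose as measured when the row begins, along the tool's axes as they then stand; what a row does not reach is not made up. Full scale, the value 1, is 0.025 m for a shift and 4 degrees for a turn. A row lasts 1/12 s, in which the tool goes at most 41.7 mm and 7.16 degrees, less where a joint would pass 70% of its speed; a pose out of reach is approached as far as the arm can. A call with a number of a shift or a turn outside -1 to 1 is refused whole. A call with a gripper value outside its range is refused whole. OPENING is the opening, from -1 (shut) to 1 (fully open), set as the call begins (- or left out, the last holds). The fingers move at their own pace and stop on an object; FORCE is the grip in N (left out, the last holds). Time passes only in rows, so rows that do not move let the fingers close. It gives the time, the measured TCP pose, the force and the opening at its end, in the units of the state.
- r.get_state(): the state, without advancing time (a new reading comes with each control period).
- r.capture(name): name is "scene" or "top" or "wrist"; returns (picture, depth): 384x512x3 uint8, red, green, blue; 384x512 float32, m along the optical axis (not along the pixel's ray), 0 where there is no reading.
- r.camera_info(name): a dict with "mtx" (3x3 intrinsics, pixels), "pose" (4x4, takes a point from camera to world coordinates). Camera axes: x right, y down, z forward; pixel columns grow to the right and rows downward; lengths in m; the calibration is good to about 2 mm. A picture is of the moment at which its call begins: read the wrist's pose just before it. camera_info takes no time and is no camera call; for the wrist camera it gives the pose at the moment of the call.
- r.close_job(): hands the job in, once; it reports no verdict.
The state is a dict: "time_s": time; "joints": joint angles; "qd": joint speeds; "joint_torque": joint torques, N m; "tcp_pos": TCP position; "eef_rot": TCP orientation; "contact_force": force on the tool from outside, world axes, zero at the start; "moment": the same for the moment, N m; "gripper_width": finger opening in m.
Only numpy, scipy, OpenCV 4.12 (cv2) and the standard library are available. Lean on these libraries where they do the work, as an engineer would, in place of code of your own. Each camera call takes 0.05 s, during which the arm holds its last target. There are 200 camera calls.

## Working session

There is one attempt and no reset: what is moved stays moved. The work goes in short steps, Python scripts to look and compute and a shell command to move; the robot and the scene stay as the last step left them, time stands still between calls to the robot, and variables do not carry over. Pictures are saved under pics/ and viewed, about 8 in all and at most 12, crops included, and the job is handed in when it is done.

```bash
ls; mkdir -p pics; python3 - <<'E'
from plant import r
import cv2,numpy as np,pickle
d={}
for n in("scene","top","wrist"):
    i=r.camera_info(n);p,z=r.capture(n);d[n]=(p,z,i)
    print(n,np.round(i["mtx"],1).tolist(),np.round(i["pose"],3).tolist())
pickle.dump(d,open("d0.pkl","wb"))
cv2.imwrite("pics/a.png",cv2.resize(np.hstack([d["top"][0]])[:,:,::-1],(800,600)))
cv2.imwrite("pics/b.png",cv2.resize(d["scene"][0][:,:,::-1],(800,600)))
print(r.get_state())
E
```

```text
pics
scene [[422.7, 0.0, 261.4], [0.0, 422.7, 185.7], [0.0, 0.0, 1.0]] [[0.312, 0.789, -0.53, 1.313], [0.95, -0.251, 0.186, -0.253], [0.014, -0.561, -0.827, 1.402], [0.0, 0.0, 0.0, 1.0]]
top [[444.8, 0.0, 254.2], [0.0, 444.8, 189.3], [0.0, 0.0, 1.0]] [[-0.002, -0.979, 0.206, 0.2], [-1.0, 0.002, -0.004, 0.024], [0.004, -0.206, -0.979, 1.545], [0.0, 0.0, 0.0, 1.0]]
wrist [[281.0, 0.0, 257.0], [0.0, 281.0, 189.3], [0.0, 0.0, 1.0]] [[-0.252, -0.933, -0.256, 0.238], [-0.968, 0.243, 0.065, 0.636], [0.001, 0.264, -0.965, 0.384], [0.0, 0.0, 0.0, 1.0]]
{'time_s': 0.15, 'joints': array([ 9.19075099e+01,  2.05807544e+01,  6.44755862e-01, -1.22151203e-02,
       -7.01367266e+01, -1.65069075e+01]), 'qd': array([ 0.01252119, -0.09468629,  0.13735588,  0.12088341,  0.03965009,
        0.01191931]), 'joint_torque': array([-1.02770820e-03, -5.83277142e+01,  2.93290186e+01,  7.00111672e+00,
        8.75348691e-03, -1.12581927e-04]), 'tcp_pos': array([0.17009008, 0.6528407 , 0.23685153]), 'eef_rot': array([ 1.79927009e+02, -9.65372386e-03, -1.46035492e+01]), 'contact_force': array([-0.15732874, -0.53541561, -0.24549805]), 'moment': array([ 0.02321377,  0.00992687, -0.03918554]), 'gripper_width': 0.08812844979146091}
```

View pics/a.png

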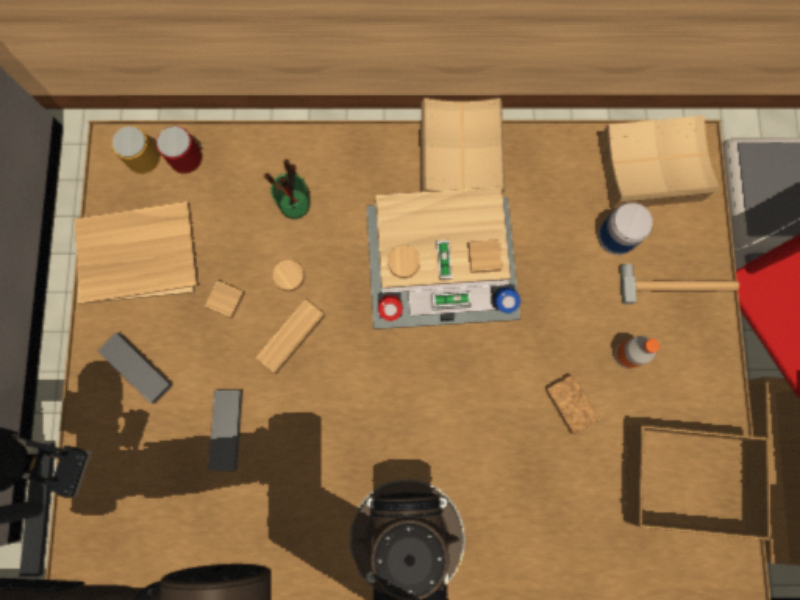

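View pics/b.png

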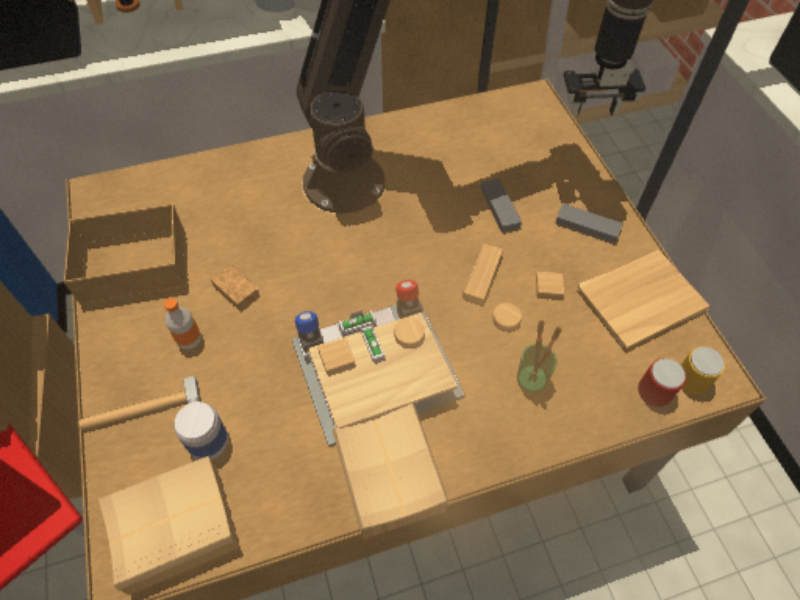

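The top view (800x600 scale) shows the stand with the red knob at (390,308), the blue knob at (508,300), the side vial at (450,299) and the depth vial at (445,259). The long wooden block is at (290,336). The grey look-alikes are at (135,367) and (225,430).

```bash
cat > h.py <<'E'
import numpy as np,cv2
def ray(i,u,v,h):
    K=np.array(i["mtx"]);P=np.array(i["pose"])
    d=P[:3,:3]@np.linalg.solve(K,[u,v,1.]);o=P[:3,3]
    return o+d*(h-o[2])/d[2]
def proj(i,p):
    K=np.array(i["mtx"]);P=np.linalg.inv(np.array(i["pose"]))
    q=K@(P[:3,:3]@np.array(p)+P[:3,3]);return q[:2]/q[2]
def blobs(m,amin=20):
    n,l,s,c=cv2.connectedComponentsWithStats(m.astype(np.uint8))
    return [(int(s[k,4]),c[k],l==k) for k in range(1,n) if s[k,4]>=amin]
def masks(p):
    h=cv2.cvtColor(p,cv2.COLOR_RGB2HSV);H,S,V=h[...,0],h[...,1],h[...,2]
    return dict(red=((H<6)|(H>172))&(S>150)&(V>60),blue=(H>100)&(H<125)&(S>120)&(V>50),
      green=(H>45)&(H<85)&(S>100)&(V>50),white=(S<50)&(V>150),wood=(H>8)&(H<25)&(S>60)&(V>150))
E
python3 - <<'E'
from h import *;import pickle
d=pickle.load(open("d0.pkl","rb"));p,z,i=d["top"];m=masks(p)
for n,h in(("red",.1),("blue",.1),("green",.09)):
    for a,c,_ in blobs(m[n]):
        if 220<c[0]<345 and 140<c[1]<215: print(n,a,c.round(1),ray(i,*c,h).round(3))
for a,c,l in blobs(m["wood"],80):
    if c[1]>90: 
        k=cv2.minAreaRect(np.argwhere(l)[:,::-1].astype(np.float32));b=cv2.boxPoints(k)
        print("wood",a,c.round(1),k[1],[ray(i,*q,.028)[:2].round(3).tolist() for q in b])
c=p[110:220,225:345];cv2.imwrite("pics/c.png",cv2.resize(c[:,:,::-1],None,fx=6,fy=5,interpolation=2))
E
```

```text
red 134 [249.3 196.1] [0.481 0.034 0.1  ]
blue 127 [323.6 191.1] [ 0.497 -0.213  0.1  ]
green 21 [283.4 158. ] [ 0.615 -0.082  0.09 ]
green 43 [284.3 170.3] [ 0.572 -0.084  0.09 ]
green 49 [284.2 191.3] [ 0.499 -0.083  0.09 ]
wood 89200 [281.  206.9] (447.99993896484375, 319.99993896484375) [[-0.11, 0.701], [0.998, 0.808], [0.997, -0.852], [-0.115, -0.729]]
wood 107 [492.8 292.3] (44.003482818603516, 3.3304433822631836) [[0.257, -0.778], [0.257, -0.789], [0.114, -0.779], [0.114, -0.768]]
wood 3141 [441.3 303.3] (63.61954879760742, 55.71120071411133) [[0.053, -0.49], [0.232, -0.508], [0.225, -0.722], [0.046, -0.698]]
wood 7788 [115.9 346.6] (199.31431579589844, 72.9027099609375) [[-0.075, 0.73], [0.152, 0.733], [0.097, 0.076], [-0.127, 0.094]]
```

View pics/c.png

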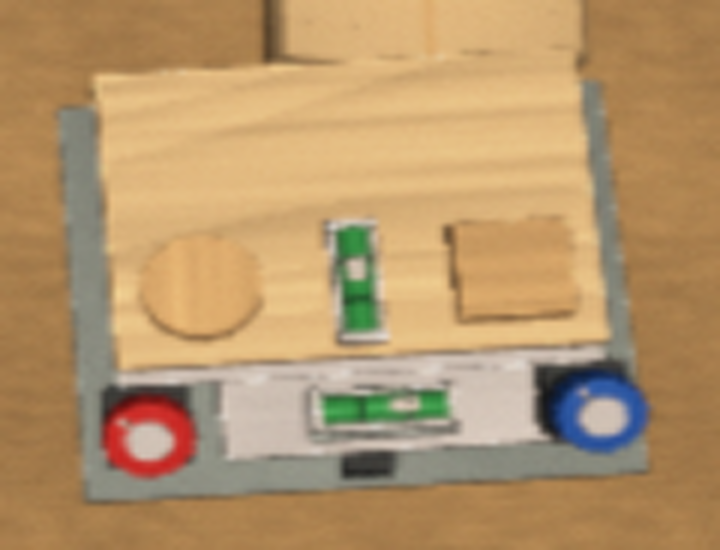

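The side bubble is off towards −y (right) and the depth bubble is off towards the far side. Both screws therefore need to go clockwise. I'll move over the stand for a close look.

```bash
R='[{"x":0.72,"y":1,"z":-0.08},{"x":0.72,"y":1,"z":-0.08},{"x":0.72,"y":1,"z":-0.08},{"x":0.72,"y":1,"z":-0.08},{"x":0.72,"y":1,"z":-0.08}]'
python3 -m inch '[{"x":0.72,"y":1,"z":-0.08},{"x":0.72,"y":1,"z":-0.08},{"x":0.72,"y":1,"z":-0.08},{"x":0.72,"y":1,"z":-0.08},{"x":0.72,"y":1,"z":-0.08}]' 1
python3 -m inch '[{"x":0.72,"y":1,"z":-0.08},{"x":0.72,"y":1,"z":-0.08},{"x":0.72,"y":1,"z":-0.08},{"x":0.72,"y":1,"z":-0.08},{"x":0.72,"y":1,"z":-0.08}]'
python3 -m inch '[{"x":0.72,"y":1,"z":-0.08},{"x":0.72,"y":1,"z":-0.08},{"x":0.72,"y":1,"z":-0.08},{"x":0.72,"y":1,"z":-0.08},{"x":0.72,"y":1,"z":-0.08}]'
python3 -m inch '[{"x":0.72,"y":1,"z":-0.08},{"x":0.72,"y":1,"z":-0.08},{"x":0.72,"y":1,"z":-0.08},{"x":0.72,"y":1,"z":-0.08},{"x":0.72,"y":1,"z":-0.08}]'
python3 -m inch '[{"yaw":-1},{"yaw":-1},{"yaw":-1},{"yaw":-1},{"yaw":-0.6}]'
```

```text
validation failed for argument at $[0]...
validation failed for argument at $[0]...
validation failed for argument at $[0]...
validation failed for argument at $[0]...
validation failed for argument at $[0]...
```

```bash
python3 -m inch '[{"x":0.72,"y":1,"z":-0.08,"yaw":0},{"x":0.72,"y":1,"z":-0.08,"yaw":0},{"x":0.72,"y":1,"z":-0.08,"yaw":0},{"x":0.72,"y":1,"z":-0.08,"yaw":0},{"x":0.72,"y":1,"z":-0.08,"yaw":0}]' 1
```

```text
time_s: 0.57
tcp_pos: [0.225, 0.5074, 0.2418]
eef_rot: [179.5, -0.1, -14.4]
contact_force: [1.2, -0.4, -0.1]
gripper_width: 0.0878
```

```bash
python3 -m inch '[{"x":0.72,"y":1,"z":-0.1,"yaw":0},{"x":0.72,"y":1,"z":-0.1,"yaw":0},{"x":0.72,"y":1,"z":-0.1,"yaw":0},{"x":0.72,"y":1,"z":-0.1,"yaw":0},{"x":0.72,"y":1,"z":-0.1,"yaw":0}]'
python3 -m inch '[{"x":0.72,"y":1,"z":-0.1,"yaw":0},{"x":0.72,"y":1,"z":-0.1,"yaw":0},{"x":0.72,"y":1,"z":-0.1,"yaw":0},{"x":0.72,"y":1,"z":-0.1,"yaw":0},{"x":0.72,"y":1,"z":-0.1,"yaw":0}]'
python3 -m inch '[{"x":0.72,"y":1,"z":-0.1,"yaw":0},{"x":0.72,"y":1,"z":-0.1,"yaw":0},{"x":0.72,"y":1,"z":-0.1,"yaw":0},{"x":0.72,"y":1,"z":-0.1,"yaw":0},{"x":0.72,"y":1,"z":-0.1,"yaw":0}]'
python3 -m inch '[{"x":0.72,"y":1,"z":-0.1,"yaw":-1},{"x":0.72,"y":0.9,"z":-0.1,"yaw":-1},{"x":0.72,"y":0.9,"z":-0.1,"yaw":-1},{"x":0.5,"y":0.8,"z":-0.1,"yaw":-1},{"x":0.2,"y":0.4,"z":0,"yaw":-0.6}]'
cat > look.py <<'E'
from plant import r
from h import *;import sys,pickle
i=r.camera_info("wrist");p,z=r.capture("wrist")
pickle.dump((p,z,i),open(sys.argv[1]+".pkl","wb"))
cv2.imwrite("pics/%s.png"%sys.argv[1],p[:,:,::-1])
m=masks(p)
for n,h in(("red",.115),("blue",.115),("green",.09)):
    for a,c,l in blobs(m[n],60):
        k=cv2.minAreaRect(np.argwhere(l)[:,::-1].astype(np.float32))
        print(n,a,c.round(1),np.round(k[1],1),ray(i,*c,h).round(4)[:2])
E
python3 look.py w1
```

```text
time_s: 0.98
tcp_pos: [0.2824, 0.3555, 0.2548]
eef_rot: [179.4, -0.1, -14.3]
contact_force: [1.3, 0.1, 0.6]
gripper_width: 0.0873
time_s: 1.4
tcp_pos: [0.3392, 0.2039, 0.2692]
eef_rot: [179.5, -0.1, -14.2]
contact_force: [0.7, 0.4, -0.3]
gripper_width: 0.0873
time_s: 1.82
tcp_pos: [0.3958, 0.0527, 0.2844]
eef_rot: [179.6, -0.1, -14.1]
contact_force: [0.2, 0.7, -0.1]
gripper_width: 0.0876
time_s: 2.23
tcp_pos: [0.455, -0.0651, 0.2965]
eef_rot: [179.7, -0.1, 4.9]
contact_force: [0.2, 1.0, 0.6]
gripper_width: 0.0879
red 1251 [177.  143.1] [44.5 45.6] [0.4831 0.0305]
blue 1237 [381.1 147.8] [45.2 45.5] [ 0.4982 -0.2066]
green 318 [282.   34.8] [15.9 20.9] [ 0.6125 -0.0798]
green 247 [280.3  63.4] [15.2 24.8] [ 0.5825 -0.0812]
green 281 [280.   83.1] [18. 14.] [ 0.561  -0.0831]
green 402 [273.6 131.4] [13. 37.] [ 0.5046 -0.0813]
green 177 [305.8 132.4] [13. 15.] [ 0.5068 -0.1211]
```

View pics/w1.png

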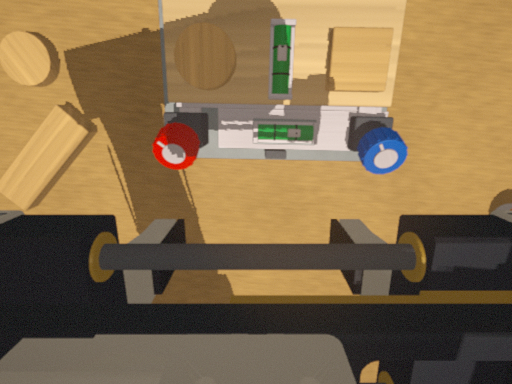

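The wrist view shows the red knob at (177,143) and the blue knob at (381,148). The side bubble is right of the middle at (295,132), and the depth bubble is far of the middle at about (281,52).

```bash
cat > bub.py <<'E'
from h import *
def vial(p,i,box,ax,h):
    # box u0,u1,v0,v1 in pixels; ax 0: along u, 1: along v
    u0,u1,v0,v1=box;s=cv2.cvtColor(p,cv2.COLOR_RGB2HSV).astype(float)[v0:v1,u0:u1]
    g=masks(p)["green"][v0:v1,u0:u1].astype(np.uint8)
    pts=np.argwhere(g)[:,::-1].astype(np.int32);H=np.zeros_like(g);cv2.fillConvexPoly(H,cv2.convexHull(pts),1)
    H=cv2.erode(H,np.ones((3,3)) )>0
    vs=np.argwhere(H);res={}
    bw=H&(s[...,1]<110)&(s[...,2]>90);dk=H&(s[...,2]<55)
    out={}
    end=[pts[:,ax].min()-.5,pts[:,ax].max()+.5];c=np.argwhere(H).mean(0)[::-1]
    def W(a):
        q=c.copy();q[ax]=a;return ray(i,q[0]+u0,q[1]+v0,h)[:2]
    b=np.argwhere(bw)[:,::-1];k=np.argwhere(dk)[:,::-1]
    e0,e1=W(end[0]),W(end[1]);mid=(e0+e1)/2;d=(e1-e0)/np.linalg.norm(e1-e0)
    f=lambda a:float(((W(a)-mid)@d)*1000)
    print("len",np.linalg.norm(e1-e0).round(4),"bubble_mm",len(b),round(f(b[:,ax].mean()),1) if len(b) else None,
      "bands",sorted(set(round(f(a),1) for a in k[:,ax])),"mid",mid.round(4))
def both(p,i,hs=.062,hd=.098):
    # locate: green blobs grouped
    m=masks(p)["green"];m=cv2.dilate(m.astype(np.uint8),np.ones((9,9)))
    for a,c,l in blobs(m>0,300):
        v,u=np.where(l);w,h=u.max()-u.min(),v.max()-v.min()
        if max(w,h)<1.5*min(w,h) : continue
        b=(max(u.min(),0),u.max()+1,max(v.min(),0),v.max()+1);ax=0 if w>h else 1
        print("side(+:-y)" if ax==0 else "depth(+:near)",c.round(0),end=" ");vial(p,i,b,ax,hs if ax==0 else hd)
E
python3 - <<'E'
from bub import *;import pickle
p,z,i=pickle.load(open("w1.pkl","rb"));both(p,i)
for q in((285,132),(282,70),(177,143),(381,148),(174,153),(386,158),(230,80)):
  P=np.array(i["pose"]);d=z[q[1],q[0]];K=i["mtx"];x=P[:3,:3]@(np.linalg.solve(K,[q[0],q[1],1])*d)+P[:3,3];print(q,x.round(4))
E
```

```text
depth(+:near) [281.  58.] len 0.0709 bubble_mm 166 -7.2 bands [-13.9, -12.9, 14.3] mid [ 0.5853 -0.081 ]
side(+:-y) [285. 132.] len 0.0734 bubble_mm 146 12.0 bands [] mid [ 0.5036 -0.0985]
(285, 132) [ 0.5042 -0.0972  0.0732]
(282, 70) [ 0.5743 -0.0833  0.0983]
(177, 143) [0.4838 0.0292 0.1198]
(381, 148) [ 0.4986 -0.2025  0.1239]
(174, 153) [0.4713 0.0339 0.115 ]
(386, 158) [ 0.4873 -0.2128  0.1191]
(230, 80) [ 0.5608 -0.0226  0.0747]
```

```bash
python3 -m inch '[{"x":0.31,"y":-0.97,"z":0.8,"yaw":0},{"x":0.31,"y":-0.97,"z":0.8,"yaw":0},{"x":0.31,"y":-0.97,"z":0.8,"yaw":0},{"x":0.31,"y":-0.97,"z":0.8,"yaw":0},{"x":0,"y":0,"z":0.8,"yaw":-1}]' 1 25
python3 -m inch '[{"x":0,"y":0,"z":0.6,"yaw":-1},{"x":0,"y":0,"z":0.6,"yaw":-1},{"x":0,"y":0,"z":0,"yaw":-0.8}]'
```

```text
time_s: 2.7
tcp_pos: [0.482, 0.0339, 0.1965]
eef_rot: [179.7, -0.6, 8.4]
contact_force: [0.3, -0.4, 0.0]
gripper_width: 0.0877
time_s: 2.95
tcp_pos: [0.4793, 0.0353, 0.1604]
eef_rot: [179.6, -0.1, 20.2]
contact_force: [-0.8, -0.3, 1.1]
gripper_width: 0.0877
```

```bash
python3 -m inch '[{"x":0,"y":0,"z":0.9,"yaw":0},{"x":-0.05,"y":0.05,"z":0.9,"yaw":0},{"x":0,"y":0,"z":0.75,"yaw":0}]'
python3 -m inch '[{"x":0,"y":0,"z":0,"yaw":0},{"x":0,"y":0,"z":0,"yaw":0},{"x":0,"y":0,"z":0,"yaw":0},{"x":0,"y":0,"z":0,"yaw":0}]' -1 25
```

```text
time_s: 3.2
tcp_pos: [0.4805, 0.0349, 0.0973]
eef_rot: [179.6, -0.5, 20.5]
contact_force: [-0.6, 0.2, -0.5]
gripper_width: 0.0878
time_s: 3.53
tcp_pos: [0.4782, 0.0344, 0.0952]
eef_rot: [179.6, -0.1, 20.5]
contact_force: [0.4, 0.6, 1.2]
gripper_width: 0.0666
```

```bash
python3 -m inch '[{"x":0,"y":0,"z":0,"yaw":0},{"x":0,"y":0,"z":0,"yaw":0},{"x":0,"y":0,"z":0,"yaw":0},{"x":0,"y":0,"z":0,"yaw":0},{"x":0,"y":0,"z":0,"yaw":0}]'
python3 -m inch '[{"x":0,"y":0,"z":0,"yaw":0.9},{"x":0,"y":0,"z":0,"yaw":0.9},{"x":0,"y":0,"z":0,"yaw":0.9},{"x":0,"y":0,"z":0,"yaw":0.9},{"x":0,"y":0,"z":0,"yaw":0.9}]'
python3 -m inch '[{"x":0,"y":0,"z":0,"yaw":0.9},{"x":0,"y":0,"z":0,"yaw":0.9},{"x":0,"y":0,"z":0,"yaw":0.9},{"x":0,"y":0,"z":0,"yaw":0},{"x":0,"y":0,"z":0,"yaw":0}]'
python3 look.py w2; python3 - <<'E'
from bub import *;import pickle
p,z,i=pickle.load(open("w2.pkl","rb"));both(p,i)
E
```

```text
time_s: 3.95
tcp_pos: [0.4794, 0.0348, 0.0972]
eef_rot: [179.6, -0.3, 20.4]
contact_force: [1.7, -0.5, -5.3]
gripper_width: 0.0514
time_s: 4.37
tcp_pos: [0.4785, 0.0346, 0.0979]
eef_rot: [179.7, -0.4, 1.9]
contact_force: [-0.1, -1.9, -3.0]
gripper_width: 0.0498
time_s: 4.78
tcp_pos: [0.478, 0.0346, 0.0986]
eef_rot: [179.9, -0.5, -9.3]
contact_force: [1.8, -2.6, -7.0]
gripper_width: 0.051
red 3885 [256.9 221.4] [50. 95.] [0.4955 0.0329]
red 639 [253.2 278.3] [84.  17.8] [0.4642 0.04  ]
green 1151 [458.9  12.3] [31.1 45.8] [ 0.5782 -0.0816]
green 2031 [462.3  50.7] [53.2 45.6] [ 0.5603 -0.0837]
green 734 [499.2 139.8] [29.5 31.8] [ 0.5114 -0.1048]
green 844 [457.  147.9] [30.2 47.9] [ 0.5107 -0.0819]
green 1003 [421.3 157.9] [29.6 37. ] [ 0.5083 -0.0623]
depth(+:near) [461.  39.] len 0.0348 bubble_mm 3 -7.2 bands [-9.2, -8.8, -8.4, -8.0, -7.5, -7.1, -6.7, -6.2, -5.8, -5.4, -4.9, -4.5, -4.1, -3.6, -3.2, -2.8, -2.3] mid [ 0.5643 -0.0774]
side(+:-y) [455. 150.] len 0.0714 bubble_mm 495 10.6 bands [-15.7, -15.1, -14.4, -13.8, -13.1, -12.5, -11.8, -11.1, -10.5, -9.8, 13.1, 13.7, 14.4, 15.1, 15.7, 16.4, 17.0, 17.7, 18.3, 19.0, 19.6, 20.3, 20.9] mid [ 0.5033 -0.1011]
```

View pics/w2.png

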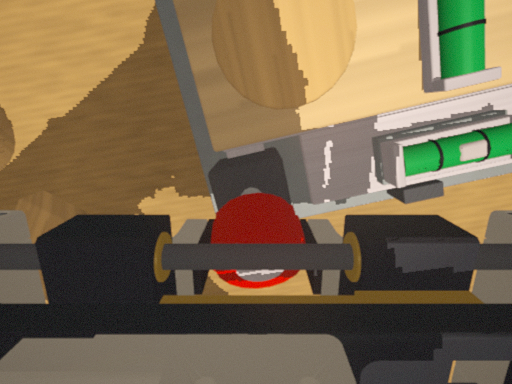

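The red knob is held, and the bubble has moved from about 12 mm to about 6 mm off: it sits at (473,150) with the bands at (433,157) and (487,146). I'll regrasp and make another similar stroke.

```bash
python3 -m inch '[{"x":0,"y":0,"z":0,"yaw":0},{"x":0,"y":0,"z":0,"yaw":0},{"x":0,"y":0,"z":0,"yaw":0},{"x":0,"y":0,"z":0,"yaw":0}]' 0.6
python3 -m inch '[{"x":0,"y":0,"z":0,"yaw":-1},{"x":0,"y":0,"z":0,"yaw":-1},{"x":0,"y":0,"z":0,"yaw":-1},{"x":0,"y":0,"z":0,"yaw":-1},{"x":0,"y":0,"z":0,"yaw":-1}]'
python3 -m inch '[{"x":0,"y":0,"z":0,"yaw":-1},{"x":0,"y":0,"z":0,"yaw":-1},{"x":0,"y":0,"z":0.08,"yaw":-0.5}]'
python3 -m inch '[{"x":0,"y":0,"z":0,"yaw":0},{"x":0,"y":0,"z":0,"yaw":0},{"x":0,"y":0,"z":0,"yaw":0},{"x":0,"y":0,"z":0,"yaw":0},{"x":0,"y":0,"z":0,"yaw":0}]' -1 25
python3 -m inch '[{"x":0,"y":0,"z":0,"yaw":0},{"x":0,"y":0,"z":0,"yaw":0}]'
```

```text
time_s: 5.17
tcp_pos: [0.4789, 0.035, 0.0998]
eef_rot: [179.9, -0.5, -9.1]
contact_force: [0.1, 0.5, -0.5]
gripper_width: 0.0687
time_s: 5.58
tcp_pos: [0.4798, 0.0357, 0.101]
eef_rot: [179.7, -0.6, 11.8]
contact_force: [-0.1, 0.3, -0.2]
gripper_width: 0.0702
time_s: 5.83
tcp_pos: [0.4807, 0.0362, 0.1]
eef_rot: [179.6, -0.6, 22.5]
contact_force: [-0.3, -0.7, 0.0]
gripper_width: 0.0701
time_s: 6.25
tcp_pos: [0.4812, 0.0355, 0.1004]
eef_rot: [179.5, -0.6, 22.5]
contact_force: [0.2, 2.9, -0.3]
gripper_width: 0.0514
time_s: 6.42
tcp_pos: [0.4813, 0.0356, 0.1003]
eef_rot: [179.5, -0.6, 22.4]
contact_force: [-0.6, -0.4, -1.4]
gripper_width: 0.0516
```

```bash
python3 -m inch '[{"x":0,"y":0,"z":0,"yaw":0.9},{"x":0,"y":0,"z":0,"yaw":0.9},{"x":0,"y":0,"z":0,"yaw":0.9},{"x":0,"y":0,"z":0,"yaw":0.9},{"x":0,"y":0,"z":0,"yaw":0.9}]'
python3 -m inch '[{"x":0,"y":0,"z":0,"yaw":0.9},{"x":0,"y":0,"z":0,"yaw":0.9},{"x":0,"y":0,"z":0,"yaw":0.9},{"x":0,"y":0,"z":0,"yaw":0}]'
python3 -m inch '[{"x":0,"y":0,"z":0,"yaw":0},{"x":0,"y":0,"z":0,"yaw":0},{"x":0,"y":0,"z":0,"yaw":0},{"x":0,"y":0,"z":0,"yaw":0}]' 1
python3 -m inch '[{"x":0,"y":0,"z":-1,"yaw":0},{"x":0,"y":0.5,"z":-1,"yaw":-0.5},{"x":-0.3,"y":1,"z":-1,"yaw":-1},{"x":-0.3,"y":1,"z":-1,"yaw":-1},{"x":-0.3,"y":1,"z":-1,"yaw":-0.5}]'
python3 look.py w3; python3 - <<'E'
from bub import *;import pickle
p,z,i=pickle.load(open("w3.pkl","rb"));both(p,i)
E
```

```text
time_s: 6.83
tcp_pos: [0.4811, 0.0348, 0.1005]
eef_rot: [179.7, -0.7, 3.8]
contact_force: [0.2, -2.5, -1.6]
gripper_width: 0.0498
time_s: 7.17
tcp_pos: [0.4811, 0.0342, 0.1008]
eef_rot: [179.8, -0.8, -7.6]
contact_force: [0.3, -2.0, -0.8]
gripper_width: 0.0504
time_s: 7.5
tcp_pos: [0.4812, 0.0344, 0.101]
eef_rot: [179.8, -0.8, -7.4]
contact_force: [0.1, 0.6, 0.3]
gripper_width: 0.0718
time_s: 7.92
tcp_pos: [0.4515, -0.0517, 0.2257]
eef_rot: [179.4, -0.1, 5.6]
contact_force: [1.1, -0.8, -0.4]
gripper_width: 0.0873
red 1976 [170.8 147.6] [55.9 57.7] [0.483  0.0304]
blue 2057 [425.8 155.8] [55.5 59.5] [ 0.4982 -0.204 ]
green 485 [308.3  11.6] [21.  26.1] [ 0.6122 -0.0819]
green 367 [304.2  48.7] [19.1 32.2] [ 0.582  -0.0825]
green 460 [303.8  73.6] [19.  24.7] [ 0.5609 -0.0851]
green 553 [292.4 134.3] [46.7 17.1] [ 0.5042 -0.0818]
green 313 [329.8 135.9] [18.8 17.1] [ 0.5062 -0.1191]
depth(+:near) [306.  45.] len 0.0703 bubble_mm 319 -8.6 bands [-14.8, 12.6, 13.5] mid [ 0.5838 -0.0827]
side(+:-y) [306. 135.] len 0.0732 bubble_mm 249 1.5 bands [] mid [ 0.5033 -0.1007]
```

```bash
python3 - <<'E'
import cv2
a=cv2.imread("pics/w3.png");cv2.imwrite("pics/w3c.png",cv2.resize(a[0:160,250:350],None,fx=4,fy=3.7,interpolation=2))
E
```

```text
(no output)
```

View pics/w3c.png

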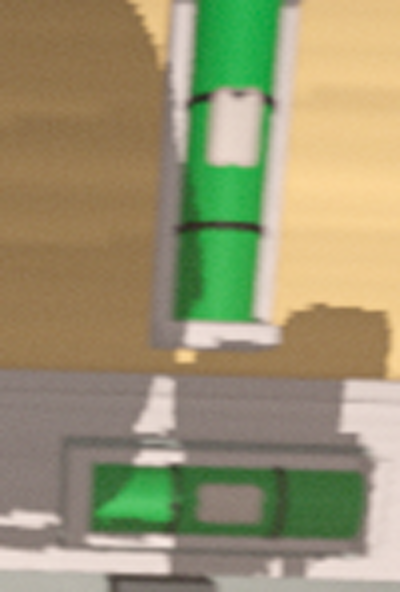

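Side vial: the bands are at 176 and 280 and the bubble is centred at 230, so it is level. Depth vial: the bubble is about 7 mm far. Next is the blue knob.

```bash
python3 -m inch '[{"x":0.15,"y":0.93,"z":0.3,"yaw":0},{"x":0.15,"y":0.93,"z":0.3,"yaw":0},{"x":0.15,"y":0.93,"z":0.3,"yaw":0},{"x":0.15,"y":0.93,"z":0.3,"yaw":0},{"x":0.15,"y":0.93,"z":0.3,"yaw":0}]' 1
python3 -m inch '[{"x":0.15,"y":0.93,"z":0.3,"yaw":0},{"x":0.15,"y":0.93,"z":0.3,"yaw":0},{"x":0,"y":0,"z":0,"yaw":-1},{"x":0,"y":0,"z":0,"yaw":-1},{"x":0,"y":0,"z":0,"yaw":-1}]'
```

```text
time_s: 8.38
tcp_pos: [0.487, -0.1713, 0.2016]
eef_rot: [179.4, -1.4, 6.1]
contact_force: [0.1, -1.1, 0.2]
gripper_width: 0.0879
time_s: 8.8
tcp_pos: [0.5002, -0.2238, 0.1833]
eef_rot: [179.2, -1.0, 18.3]
contact_force: [0.1, -0.4, 0.6]
gripper_width: 0.0878
```

```bash
python3 -m inch '[{"x":-0.1,"y":-0.57,"z":0,"yaw":-0.3},{"x":0,"y":0,"z":0.8,"yaw":0},{"x":0,"y":0,"z":0,"yaw":0}]'
python3 look.py w4
```

```text
time_s: 9.05
tcp_pos: [0.4932, -0.2105, 0.1622]
eef_rot: [179.2, -1.0, 19.7]
contact_force: [-1.1, -0.1, -1.5]
gripper_width: 0.0875
blue 2866 [262.7 203.9] [69. 65.] [ 0.5011 -0.2113]
green 870 [132.2  30.4] [30.6 45. ] [ 0.5834 -0.0846]
green 75 [144.3   2.5] [ 7. 13.] [ 0.6031 -0.0883]
green 911 [124.7  63.6] [29.4 33.9] [ 0.5604 -0.0846]
green 565 [104.2 132.5] [27.8 22.1] [ 0.5073 -0.0811]
green 422 [134.2 139.6] [34.9 21.8] [ 0.5097 -0.1038]
green 543 [164.5 149.3] [26.3 21.8] [ 0.5103 -0.1276]
```

View pics/w4.png

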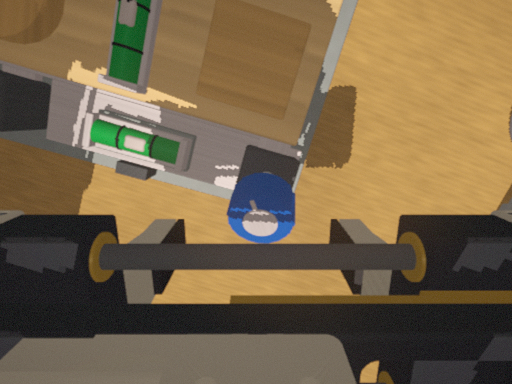

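The blue knob is centred between the fingers (cap at (262,222)). I'll go down, grip and turn.

```bash
python3 -m inch '[{"x":0,"y":0,"z":0.9,"yaw":0},{"x":0,"y":0,"z":0.9,"yaw":0},{"x":0,"y":0,"z":0.65,"yaw":0}]'
python3 -m inch '[{"x":0,"y":0,"z":0,"yaw":0},{"x":0,"y":0,"z":0,"yaw":0},{"x":0,"y":0,"z":0,"yaw":0},{"x":0,"y":0,"z":0,"yaw":0},{"x":0,"y":0,"z":0,"yaw":0}]' -1 25
python3 -m inch '[{"x":0,"y":0,"z":0,"yaw":0},{"x":0,"y":0,"z":0,"yaw":0},{"x":0,"y":0,"z":0,"yaw":0},{"x":0,"y":0,"z":0,"yaw":0}]'
```

```text
time_s: 9.35
tcp_pos: [0.5002, -0.211, 0.1088]
eef_rot: [178.8, -1.7, 19.8]
contact_force: [0.8, -0.5, -0.5]
gripper_width: 0.0876
time_s: 9.77
tcp_pos: [0.5008, -0.2102, 0.1113]
eef_rot: [178.7, -1.7, 19.8]
contact_force: [0.5, 0.6, -0.7]
gripper_width: 0.06
time_s: 10.1
tcp_pos: [0.502, -0.2114, 0.1128]
eef_rot: [178.6, -1.8, 19.8]
contact_force: [1.2, 1.4, -3.5]
gripper_width: 0.0485
```

It drifted high and ahead, and the grip is off-centre. I'll open, correct and regrip.

```bash
python3 -m inch '[{"x":0,"y":0,"z":0,"yaw":0},{"x":0,"y":0,"z":0,"yaw":0},{"x":0,"y":0,"z":0,"yaw":0},{"x":0,"y":0,"z":0,"yaw":0}]' 0.9
python3 -m inch '[{"x":-0.35,"y":-0.1,"z":0.35,"yaw":0},{"x":-0.1,"y":0,"z":0.3,"yaw":0},{"x":0,"y":0,"z":0,"yaw":0}]'
```

```text
time_s: 10.43
tcp_pos: [0.5024, -0.2114, 0.114]
eef_rot: [178.6, -1.9, 19.8]
contact_force: [-0.1, 0.4, -0.1]
gripper_width: 0.07
time_s: 10.68
tcp_pos: [0.4925, -0.2132, 0.098]
eef_rot: [178.5, -2.0, 19.9]
contact_force: [-0.9, -0.3, -0.3]
gripper_width: 0.0825
```

```bash
python3 -m inch '[{"x":0,"y":-0.05,"z":0,"yaw":0},{"x":0,"y":0,"z":0,"yaw":0},{"x":0,"y":0,"z":0,"yaw":0},{"x":0,"y":0,"z":0,"yaw":0},{"x":0,"y":0,"z":0,"yaw":0}]' -1 25
python3 -m inch '[{"x":0,"y":0,"z":0,"yaw":0},{"x":0,"y":0,"z":0,"yaw":0},{"x":0,"y":0,"z":0,"yaw":0}]'
```

```text
time_s: 11.1
tcp_pos: [0.4936, -0.2126, 0.0988]
eef_rot: [178.4, -2.1, 19.9]
contact_force: [5.1, -21.3, -7.2]
gripper_width: 0.0557
time_s: 11.35
tcp_pos: [0.4952, -0.2148, 0.0992]
eef_rot: [178.2, -2.1, 19.9]
contact_force: [-0.9, 3.8, 1.8]
gripper_width: 0.0511
```

Good grip now. I'll turn it 35°.

```bash
python3 -m inch '[{"x":0,"y":0,"z":0,"yaw":0.97},{"x":0,"y":0,"z":0,"yaw":0.97},{"x":0,"y":0,"z":0,"yaw":0.97},{"x":0,"y":0,"z":0,"yaw":0.97},{"x":0,"y":0,"z":0,"yaw":0.97}]'
python3 -m inch '[{"x":0,"y":0,"z":0,"yaw":0.97},{"x":0,"y":0,"z":0,"yaw":0.97},{"x":0,"y":0,"z":0,"yaw":0.97},{"x":0,"y":0,"z":0,"yaw":0.9},{"x":0,"y":0,"z":0,"yaw":0}]'
python3 -m inch '[{"x":0,"y":0,"z":0,"yaw":0},{"x":0,"y":0,"z":0,"yaw":0},{"x":0,"y":0,"z":0,"yaw":0},{"x":0,"y":0,"z":0,"yaw":0}]' 1
python3 -m inch '[{"x":0,"y":0,"z":-1,"yaw":0},{"x":-0.2,"y":-0.5,"z":-1,"yaw":-0.5},{"x":-0.3,"y":-1,"z":-1,"yaw":-1},{"x":-0.3,"y":-1,"z":-1,"yaw":-1},{"x":-0.3,"y":-1,"z":-1,"yaw":-1}]'
python3 look.py w5; python3 - <<'E'
from bub import *;import pickle
p,z,i=pickle.load(open("w5.pkl","rb"));both(p,i)
m=cv2.dilate(masks(p)["green"].astype(np.uint8),np.ones((7,7)));v,u=np.where(m)
c=p[max(v.min()-5,0):v.max()+5,u.min()-5:u.max()+5,::-1];cv2.imwrite("pics/w5c.png",cv2.resize(c,None,fx=3.5,fy=3.5,interpolation=2));print(c.shape)
E
```

```text
time_s: 11.77
tcp_pos: [0.495, -0.2149, 0.0995]
eef_rot: [179.0, -2.5, 0.0]
contact_force: [-0.4, -2.5, -0.4]
gripper_width: 0.0495
time_s: 12.18
tcp_pos: [0.4954, -0.2152, 0.0995]
eef_rot: [179.7, -2.8, -15.9]
contact_force: [-0.4, -2.9, -2.3]
gripper_width: 0.0519
time_s: 12.52
tcp_pos: [0.4957, -0.215, 0.1]
eef_rot: [179.7, -2.8, -15.6]
contact_force: [0.5, -0.4, 0.9]
gripper_width: 0.0729
time_s: 12.93
tcp_pos: [0.4757, -0.1218, 0.2211]
eef_rot: [179.0, -1.9, -1.3]
contact_force: [1.1, -0.4, -0.4]
gripper_width: 0.0877
red 1927 [ 96.2 187.3] [63.1 49.7] [0.4858 0.0258]
blue 1795 [349.  166.4] [55.5 54.7] [ 0.4993 -0.2077]
green 482 [205.5  41.9] [26.7 18.9] [ 0.6129 -0.0793]
green 265 [211.2  74.6] [32.  18.3] [ 0.585  -0.0827]
green 420 [212.8 101.6] [23.8 18. ] [ 0.5608 -0.0827]
green 836 [231.  158.1] [16.9 65.5] [ 0.5066 -0.0976]
depth(+:near) [209.  71.] len 0.0727 bubble_mm 307 -2.4 bands [-15.0, -14.1, -13.3, 12.9, 13.8, 14.6] mid [ 0.5851 -0.0819]
side(+:-y) [231. 158.] len 0.0723 bubble_mm 224 1.2 bands [] mid [ 0.5028 -0.096 ]
(156, 85, 3)
```

View pics/w5c.png

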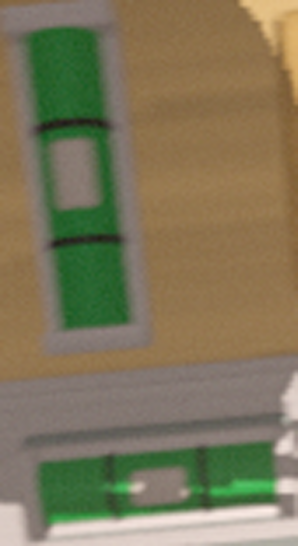

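Both bubbles are between the bands: depth about 2.3 mm far, side about 0.8 mm off. I'll trim the blue screw a further ~11° for margin.

```bash
python3 -m inch '[{"x":0.15,"y":0.92,"z":0.5,"yaw":-0.6},{"x":0.15,"y":0.92,"z":0.5,"yaw":-0.6},{"x":0.15,"y":0.92,"z":0.5,"yaw":-0.6},{"x":0.1,"y":0.92,"z":0.5,"yaw":-0.6},{"x":0,"y":0,"z":0,"yaw":0}]'
```

```text
time_s: 13.4
tcp_pos: [0.5031, -0.2092, 0.1854]
eef_rot: [178.5, -3.1, 10.1]
contact_force: [0.3, 0.9, 1.2]
gripper_width: 0.0876
```

```bash
python3 -m inch '[{"x":-0.53,"y":0.1,"z":0,"yaw":0},{"x":0,"y":0,"z":0.6,"yaw":0},{"x":0,"y":0,"z":0.95,"yaw":0},{"x":0,"y":0,"z":0.95,"yaw":0},{"x":0,"y":0,"z":0.9,"yaw":0}]'
python3 -m inch '[{"x":0,"y":0,"z":0,"yaw":0}]'
```

```text
time_s: 13.82
tcp_pos: [0.4965, -0.2172, 0.103]
eef_rot: [178.4, -3.7, 10.1]
contact_force: [-0.2, 0.5, -1.5]
gripper_width: 0.0876
time_s: 13.9
tcp_pos: [0.4935, -0.2166, 0.0996]
eef_rot: [178.5, -3.3, 10.1]
contact_force: [-0.2, 0.2, -0.5]
gripper_width: 0.0876
```

```bash
python3 -m inch '[{"x":0,"y":-0.06,"z":0,"yaw":0},{"x":0,"y":0,"z":0,"yaw":0},{"x":0,"y":0,"z":0,"yaw":0},{"x":0,"y":0,"z":0,"yaw":0},{"x":0,"y":0,"z":0,"yaw":0}]' -1 25
python3 -m inch '[{"x":0,"y":0,"z":0,"yaw":0},{"x":0,"y":0,"z":0,"yaw":0},{"x":0,"y":0,"z":0,"yaw":0},{"x":0,"y":0,"z":0,"yaw":0}]'
python3 -m inch '[{"x":0,"y":0,"z":0,"yaw":0.95},{"x":0,"y":0,"z":0,"yaw":0.95},{"x":0,"y":0,"z":0,"yaw":0.95},{"x":0,"y":0,"z":0,"yaw":0}]'
python3 -m inch '[{"x":0,"y":0,"z":0,"yaw":0},{"x":0,"y":0,"z":0,"yaw":0},{"x":0,"y":0,"z":0,"yaw":0},{"x":0,"y":0,"z":0,"yaw":0}]' 1
python3 -m inch '[{"x":0,"y":0,"z":-1,"yaw":0},{"x":-0.2,"y":-0.5,"z":-1,"yaw":0},{"x":-0.3,"y":-1,"z":-1,"yaw":0},{"x":-0.3,"y":-1,"z":-1,"yaw":0},{"x":-0.3,"y":-1,"z":-1,"yaw":0}]'
python3 look.py w6; python3 - <<'E'
from bub import *;import pickle
p,z,i=pickle.load(open("w6.pkl","rb"));both(p,i)
E
```

```text
time_s: 14.32
tcp_pos: [0.494, -0.2146, 0.1044]
eef_rot: [178.4, -3.6, 10.2]
contact_force: [-0.6, -0.3, -0.3]
gripper_width: 0.0597
time_s: 14.65
tcp_pos: [0.4947, -0.2147, 0.1057]
eef_rot: [178.4, -3.7, 10.2]
contact_force: [0.7, -0.7, -2.4]
gripper_width: 0.0494
time_s: 14.98
tcp_pos: [0.4947, -0.215, 0.1058]
eef_rot: [179.1, -4.0, -1.6]
contact_force: [0.5, -1.6, -1.8]
gripper_width: 0.0499
time_s: 15.32
tcp_pos: [0.495, -0.215, 0.1062]
eef_rot: [179.1, -4.0, -1.2]
contact_force: [0.4, -0.5, 0.1]
gripper_width: 0.0706
time_s: 15.73
tcp_pos: [0.4576, -0.1251, 0.2258]
eef_rot: [179.1, -3.2, -1.4]
contact_force: [0.5, 0.7, 0.6]
gripper_width: 0.0876
red 2054 [ 93.5 173.4] [60.4 55.5] [0.4827 0.026 ]
blue 1733 [344.5 150.4] [55.6 53.8] [ 0.4979 -0.208 ]
green 479 [202.4  25.5] [26.6 19.2] [ 0.614  -0.0795]
green 310 [206.9  55.6] [32.3 19.1] [ 0.5881 -0.0821]
green 430 [209.3  85. ] [24.3 18.2] [ 0.5619 -0.0827]
green 875 [228.3 144.7] [17.  65.1] [ 0.5045 -0.0984]
depth(+:near) [206.  54.] len 0.0724 bubble_mm 293 -0.2 bands [-15.4, -14.5, -13.7, -12.9, 13.6, 14.5, 15.3] mid [ 0.5857 -0.0822]
side(+:-y) [228. 145.] len 0.0728 bubble_mm 204 0.1 bands [] mid [ 0.5029 -0.0963]
```

Both bubbles are centred now: depth −0.2 mm, side 0.1 mm. Next, the block pose and the board edges from the top picture.

```bash
python3 - <<'E'
from h import *;import pickle
d=pickle.load(open("d0.pkl","rb"));p,z,i=d["top"]
for q in((240.8,125),(321.3,122),(326.3,179),(245,183.6)): print("board",ray(i,*q,.08).round(4)[:2])
c=p[185:245,155:215]; h=cv2.cvtColor(c,cv2.COLOR_RGB2HSV);V=h[...,2].copy()
t,m=cv2.threshold(V,0,255,cv2.THRESH_OTSU)
b=max(blobs(m>0),key=lambda b:b[0]);k=cv2.minAreaRect(np.argwhere(b[2])[:,::-1].astype(np.float32)+[155,185])
bb=[ray(i,*q,.028)[:2] for q in cv2.boxPoints(k)];print(t,k)
print(np.round(bb,4).tolist(),np.mean(bb,0).round(4))
for a in (0,1): e=bb[a+1]-bb[a];print(np.linalg.norm(e).round(3),np.degrees(np.arctan2(e[1],e[0])).round(1))
E
```

```text
board [0.7363 0.0633]
board [ 0.747  -0.2166]
board [ 0.5434 -0.2267]
board [0.5279 0.0484]Traceback (most recent call last):
  File "<stdin>", line 6, in <module>
cv2.error: OpenCV(4.12.0) /io/opencv/modules/imgproc/src/convhull.cpp:143: error: (-215:Assertion failed) total >= 0 && (depth == CV_32F || depth == CV_32S) in function 'convexHull'
```

```bash
python3 - <<'E'
from h import *;import pickle
d=pickle.load(open("d0.pkl","rb"));p,z,i=d["top"]
c=p[185:245,155:215]; h=cv2.cvtColor(c,cv2.COLOR_RGB2HSV);V=h[...,2].copy()
t,m=cv2.threshold(V,0,255,cv2.THRESH_OTSU)
b=max(blobs(m>0),key=lambda b:b[0]);k=cv2.minAreaRect((np.argwhere(b[2])[:,::-1]+[155,185]).astype(np.float32))
bb=[ray(i,*q,.028)[:2] for q in cv2.boxPoints(k)];print(t,k)
print(np.round(bb,4).tolist(),np.mean(bb,0).round(4))
for a in (0,1): e=bb[a+1]-bb[a];print(np.linalg.norm(e).round(3),np.degrees(np.arctan2(e[1],e[0])).round(1))
E
```

```text
189.0 ((184.43496704101562, 214.1326446533203), (15.309714317321777, 49.08184051513672), 40.15599822998047)
[[0.3846, 0.3301], [0.5155, 0.2253], [0.4805, 0.1839], [0.3508, 0.289]] [0.4328 0.2571]
0.168 -38.7
0.054 -130.2
```

```bash
python3 -m inch '[{"x":-0.05,"y":-1,"z":0,"yaw":0},{"x":-0.05,"y":-1,"z":0,"yaw":0},{"x":-0.05,"y":-1,"z":0,"yaw":0},{"x":-0.05,"y":-1,"z":0,"yaw":0},{"x":-0.05,"y":-1,"z":0,"yaw":0}]' 1 25
python3 -m inch '[{"x":-0.05,"y":-1,"z":0,"yaw":0},{"x":-0.05,"y":-1,"z":0,"yaw":0},{"x":-0.05,"y":-1,"z":0,"yaw":0},{"x":-0.05,"y":-1,"z":0,"yaw":0},{"x":-0.05,"y":-1,"z":0,"yaw":0}]'
python3 -m inch '[{"x":-0.05,"y":-1,"z":0,"yaw":0},{"x":-0.05,"y":-1,"z":0,"yaw":0},{"x":-0.05,"y":-1,"z":0,"yaw":0},{"x":0,"y":0,"z":0,"yaw":1},{"x":0,"y":0,"z":0,"yaw":1}]'
python3 -m inch '[{"x":0,"y":0,"z":0,"yaw":1},{"x":0,"y":0,"z":0,"yaw":1},{"x":0,"y":0,"z":0,"yaw":1},{"x":0,"y":0,"z":0,"yaw":1},{"x":0,"y":0,"z":0,"yaw":1}]'
python3 look.py w7
```

```text
time_s: 16.2
tcp_pos: [0.4556, 0.0065, 0.2348]
eef_rot: [179.3, -4.3, -1.2]
contact_force: [-0.6, -1.0, -0.5]
gripper_width: 0.0877
time_s: 16.62
tcp_pos: [0.4503, 0.1381, 0.2344]
eef_rot: [179.4, -4.5, -0.9]
contact_force: [0.6, -0.0, 0.5]
gripper_width: 0.0875
time_s: 17.03
tcp_pos: [0.4468, 0.222, 0.2339]
eef_rot: [-179.8, -4.6, -8.5]
contact_force: [0.2, -0.5, -0.6]
gripper_width: 0.0876
time_s: 17.45
tcp_pos: [0.4461, 0.2237, 0.2337]
eef_rot: [-178.2, -4.2, -29.2]
contact_force: [-0.5, -0.1, -0.6]
gripper_width: 0.0876
red 2497 [418.8  66.9] [61.8 65.7] [0.481  0.0448]
green 455 [123.9   5.1] [13. 47.] [0.6687 0.2526]
green 101 [498.3   2.8] [ 9. 18.] [ 0.4957 -0.0536]
```

View pics/w7.png

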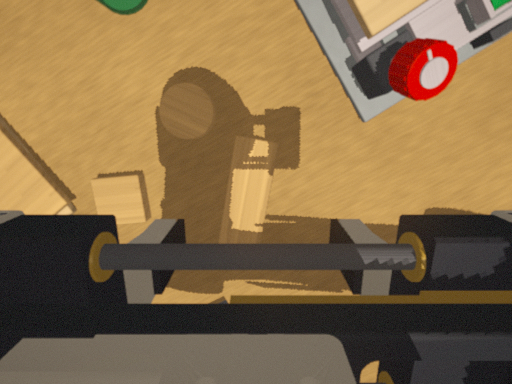

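The block runs from (237–277,140) down to under the gripper in shadow. I'll use its visible corners to refine the pose.

```bash
python3 - <<'E'
from h import *;import pickle
p,z,i=pickle.load(open("w7.pkl","rb"))
a,b,c,d=[ray(i,*q,.028)[:2] for q in((237,137),(277,142),(222,238),(264,215))]
print(a,b,np.linalg.norm(a-b));
for s,e in((a,c),(b,d)): print(np.degrees(np.arctan2(*(s-e)[::-1])))
E
```

```text
[0.50999084 0.2250378 ] [0.48027455 0.18418577] 0.050516790302690066
-38.43229445245552
-38.50587195327896
```

```bash
python3 -m inch '[{"x":-0.9,"y":-0.3,"z":0,"yaw":0},{"x":-0.9,"y":-0.3,"z":0,"yaw":0},{"x":0,"y":0,"z":0.3,"yaw":0.9},{"x":0,"y":0,"z":0.8,"yaw":0.9},{"x":0,"y":0,"z":1,"yaw":0.5}]'
python3 -m inch '[{"x":0,"y":0,"z":1,"yaw":0},{"x":0,"y":0,"z":1,"yaw":0},{"x":0,"y":0,"z":0.7,"yaw":0},{"x":0,"y":0,"z":0,"yaw":0}]'
```

```text
time_s: 17.92
tcp_pos: [0.4197, 0.2626, 0.1827]
eef_rot: [-176.9, -3.9, -38.4]
contact_force: [0.1, 0.8, -0.5]
gripper_width: 0.0874
time_s: 18.25
tcp_pos: [0.4243, 0.2619, 0.1102]
eef_rot: [-177.0, -3.8, -38.0]
contact_force: [-1.0, -0.8, -0.7]
gripper_width: 0.0879
```

```bash
python3 -m inch '[{"x":0.1,"y":0.12,"z":0.95,"yaw":0},{"x":0,"y":0,"z":0.95,"yaw":0},{"x":0,"y":0,"z":0.95,"yaw":0},{"x":0,"y":0,"z":0.6,"yaw":0},{"x":0,"y":0,"z":0,"yaw":0}]'
```

```text
time_s: 18.67
tcp_pos: [0.4347, 0.261, 0.0261]
eef_rot: [-176.7, -3.9, -37.4]
contact_force: [-0.6, 0.4, 0.7]
gripper_width: 0.0877
```

```bash
python3 -m inch '[{"x":-0.05,"y":0.15,"z":0.34,"yaw":0},{"x":0,"y":0,"z":0,"yaw":0}]'
python3 -m inch '[{"x":0,"y":0,"z":0,"yaw":0},{"x":0,"y":0,"z":0,"yaw":0},{"x":0,"y":0,"z":0,"yaw":0},{"x":0,"y":0,"z":0,"yaw":0},{"x":0,"y":0,"z":0,"yaw":0}]' -1 20
python3 -m inch '[{"x":0,"y":0,"z":0,"yaw":0},{"x":0,"y":0,"z":0,"yaw":0},{"x":0,"y":0,"z":0,"yaw":0},{"x":0,"y":0,"z":0,"yaw":0}]'
python3 -m inch '[{"x":0,"y":0,"z":-0.4,"yaw":0},{"x":0,"y":0,"z":-0.8,"yaw":0},{"x":0,"y":0,"z":-0.8,"yaw":0},{"x":0,"y":0,"z":0,"yaw":0}]'
python3 look.py w8
```

```text
time_s: 18.83
tcp_pos: [0.4329, 0.2595, 0.0187]
eef_rot: [-176.7, -4.0, -37.2]
contact_force: [0.1, 0.1, 0.0]
gripper_width: 0.0876
time_s: 19.25
tcp_pos: [0.4351, 0.2625, 0.0244]
eef_rot: [-176.3, -4.0, -37.1]
contact_force: [-0.4, -0.6, -0.3]
gripper_width: 0.0596
time_s: 19.58
tcp_pos: [0.4352, 0.2627, 0.0251]
eef_rot: [-176.2, -4.0, -37.1]
contact_force: [-0.7, 0.5, -1.5]
gripper_width: 0.056
time_s: 19.92
tcp_pos: [0.4292, 0.2606, 0.0746]
eef_rot: [-176.5, -4.0, -37.1]
contact_force: [0.2, 0.9, -1.0]
gripper_width: 0.0562
```

View pics/w8.png

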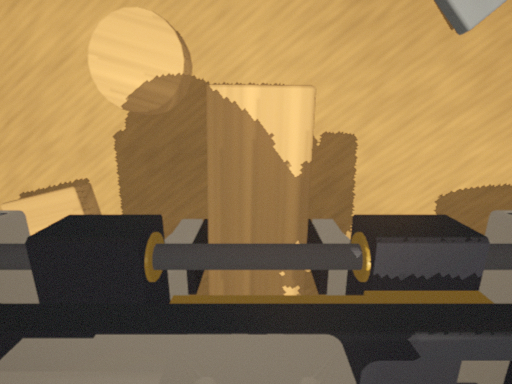

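The block is held aligned with the tool; its front edge is at row 84, cols 207–316.

```bash
python3 - <<'E'
from h import *;import pickle
from plant import r
from scipy.spatial.transform import Rotation as Ro
p,z,i=pickle.load(open("w8.pkl","rb"));s=r.get_state();T=Ro.from_euler('xyz',s["eef_rot"],degrees=True).as_matrix()
K=i["mtx"];P=np.array(i["pose"])
for q in((215,88),(262,88),(310,88),(262,150),(225,190),(300,190)):
    x=P[:3,:3]@(np.linalg.solve(K,[*q,1])*z[q[1],q[0]])+P[:3,3];print(q,x.round(4),(T.T@(x-s["tcp_pos"])).round(4))
print(s["tcp_pos"],s["eef_rot"],s["joints"].round(1),T[:,2])
E
```

```text
(215, 88) [0.5075 0.229  0.0775] [ 0.0816 -0.0224  0.0027]
(262, 88) [0.4929 0.2101 0.0782] [0.0815 0.0014 0.0006]
(310, 88) [0.4785 0.1911 0.0781] [ 0.0814  0.0251 -0.0007]
(262, 150) [0.4682 0.2284 0.078 ] [ 0.0507  0.0015 -0.0013]
(225, 190) [0.4629 0.2573 0.0779] [ 0.0291 -0.0184 -0.0016]
(300, 190) [0.439  0.2248 0.077 ] [ 0.0296  0.022  -0.0031]
[0.42883756 0.26014494 0.07319232] [-176.60466037   -3.9999878   -37.08156481] [ 56.9  12.  -39.6   7.3 -35.5  -9.7] [ 0.09126222  0.00526274 -0.99581299]
```

```bash
python3 -m inch '[{"x":0,"y":0,"z":-1,"yaw":0},{"x":0,"y":0,"z":-1,"yaw":0},{"x":0,"y":0,"z":-1,"yaw":0.8},{"x":0,"y":0,"z":-1,"yaw":0.8},{"x":0,"y":0,"z":-1,"yaw":0.8}]'
python3 -m inch '[{"x":0,"y":0,"z":0,"yaw":0.8},{"x":0,"y":0,"z":0,"yaw":0.8},{"x":0,"y":0,"z":0,"yaw":0.8},{"x":0,"y":0,"z":0,"yaw":0.8},{"x":0,"y":0,"z":0,"yaw":0.8}]'
python3 -m inch '[{"x":0,"y":0,"z":0,"yaw":0.8},{"x":0,"y":0,"z":0,"yaw":0.8},{"x":0,"y":0,"z":0,"yaw":0.8},{"x":0,"y":0,"z":0,"yaw":0.8},{"x":0,"y":0,"z":0,"yaw":0.8}]'
```

```text
time_s: 20.38
tcp_pos: [0.4138, 0.2549, 0.1926]
eef_rot: [-177.0, -3.5, -47.0]
contact_force: [1.0, 0.2, -1.9]
gripper_width: 0.056
time_s: 20.8
tcp_pos: [0.4146, 0.2564, 0.1951]
eef_rot: [-175.8, -2.3, -63.9]
contact_force: [0.1, -0.3, -1.6]
gripper_width: 0.0566
time_s: 21.22
tcp_pos: [0.4132, 0.2545, 0.1892]
eef_rot: [-175.6, -1.2, -80.7]
contact_force: [0.1, 0.0, -1.6]
gripper_width: 0.0562
```

```bash
python3 -m inch '[{"x":0.5,"y":-0.27,"z":0,"yaw":0},{"x":1,"y":-0.54,"z":-0.1,"yaw":0},{"x":1,"y":-0.54,"z":-0.1,"yaw":0},{"x":1,"y":-0.54,"z":-0.1,"yaw":0},{"x":1,"y":-0.54,"z":-0.1,"yaw":0}]'
python3 -m inch '[{"x":1,"y":-0.54,"z":0,"yaw":0},{"x":1,"y":-0.54,"z":0,"yaw":0},{"x":1,"y":-0.54,"z":0,"yaw":0},{"x":1,"y":-0.54,"z":0,"yaw":0},{"x":1,"y":-0.54,"z":0,"yaw":0}]'
python3 -m inch '[{"x":0.8,"y":-0.5,"z":0,"yaw":0.4},{"x":0.6,"y":-0.3,"z":0,"yaw":0.4},{"x":0.3,"y":-0.1,"z":0,"yaw":0.4},{"x":0,"y":0,"z":0,"yaw":0.3},{"x":0,"y":0,"z":0,"yaw":0}]'
```

```text
time_s: 21.63
tcp_pos: [0.4888, 0.1518, 0.2002]
eef_rot: [-176.0, -1.4, -80.6]
contact_force: [0.9, -0.4, -1.6]
gripper_width: 0.0558
time_s: 22.05
tcp_pos: [0.5777, 0.0326, 0.2025]
eef_rot: [-176.4, -1.5, -80.6]
contact_force: [0.4, 1.2, -1.7]
gripper_width: 0.0563
time_s: 22.47
tcp_pos: [0.6078, -0.0138, 0.1972]
eef_rot: [-176.8, -1.2, -87.4]
contact_force: [0.7, 0.1, -1.8]
gripper_width: 0.056
```

```bash
python3 -m inch '[{"x":0.95,"y":-0.88,"z":0,"yaw":0},{"x":0.95,"y":-0.88,"z":0,"yaw":0},{"x":0.95,"y":-0.88,"z":0,"yaw":0},{"x":0,"y":0,"z":0,"yaw":0}]'
python3 -m inch '[{"x":0,"y":0,"z":0.5,"yaw":0},{"x":0,"y":0,"z":0.6,"yaw":0},{"x":0,"y":0,"z":0,"yaw":0}]'
python3 look.py w9
python3 - <<'E'
from plant import r
import cv2,pickle
i=r.camera_info("top");p,z=r.capture("top");pickle.dump((p,z,i),open("t2.pkl","wb"))
a=cv2.resize(p[100:215,215:345,::-1],(400,354),interpolation=2);b=cv2.resize(cv2.imread("pics/w9.png"),(400,300))
import numpy as np
cv2.imwrite("pics/m.png",np.hstack([a,np.vstack([b,np.zeros((54,400,3),np.uint8)])]))
E
```

```text
time_s: 22.8
tcp_pos: [0.6763, -0.0795, 0.2005]
eef_rot: [-177.0, -1.2, -86.9]
contact_force: [0.6, 0.4, -0.4]
gripper_width: 0.056
time_s: 23.05
tcp_pos: [0.6772, -0.0783, 0.1695]
eef_rot: [-177.0, -1.1, -86.9]
contact_force: [-1.0, 0.4, -2.5]
gripper_width: 0.0563
blue 570 [506.5  39.5] [63. 11.] [ 0.5285 -0.2018]
green 1101 [459.9 169.4] [25.2 58.9] [ 0.5215 -0.1148]
green 594 [343.8 202.6] [26.9 22.2] [ 0.6082 -0.081 ]
green 489 [375.6 201.4] [22. 35.] [ 0.5825 -0.0839]
green 615 [408.2 203.2] [22. 28.] [ 0.5561 -0.0843]
green 409 [455.  210.9] [24.1 21.5] [ 0.5175 -0.0804]
```

View pics/m.png

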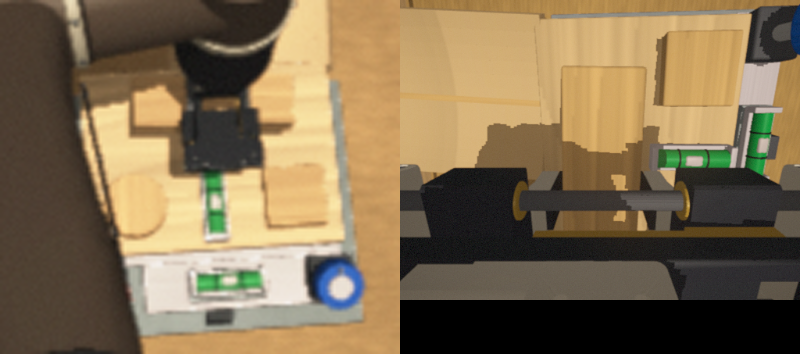

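```bash
python3 - <<'E'
from h import *;import pickle
p,z,i=pickle.load(open("w9.pkl","rb"))
V=cv2.cvtColor(p,cv2.COLOR_RGB2GRAY).astype(int)
for v in(40,60,80,100,120): 
    g=np.abs(V[v,150:200]-V[v,146:196]);u=150-2+int(g.argmax());print(v,u,g.max(),ray(i,u,v,.08).round(4)[:2])
for q in((189,24),(336,24)): print(ray(i,*q,.08).round(4)[:2])
K=i["mtx"];P=np.array(i["pose"])
for q in((209,87),(262,87),(314,87),(240,160),(262,160)):
    x=P[:3,:3]@(np.linalg.solve(K,[*q,1])*z[q[1],q[0]])+P[:3,3];print(q,x.round(4))
from plant import r;s=r.get_state();print(s["tcp_pos"],s["eef_rot"],s["contact_force"])
E
```

```text
40 170 20 [ 0.7561 -0.2003]
60 172 14 [ 0.7548 -0.1859]
80 173 20 [ 0.7542 -0.171 ]
100 175 15 [ 0.7529 -0.1557]
120 176 15 [ 0.7523 -0.1397]
[ 0.741  -0.2122]
[ 0.6294 -0.2167]
(209, 87) [ 0.7055 -0.1592  0.1678]
(262, 87) [ 0.6786 -0.1605  0.1681]
(314, 87) [ 0.6525 -0.162   0.1666]
(240, 160) [ 0.688  -0.1232  0.1696]
(262, 160) [ 0.6763 -0.1241  0.171 ]
[ 0.67825979 -0.07835283  0.17237653] [-176.86456167   -1.18273894  -86.82684042] [-0.42678989 -0.36310554 -0.1769266 ]
```

```bash
python3 -m inch '[{"x":-0.12,"y":-0.2,"z":0.5,"yaw":0},{"x":0,"y":0,"z":0.7,"yaw":0},{"x":0,"y":0,"z":0.5,"yaw":0},{"x":0,"y":0,"z":0.3,"yaw":0},{"x":0,"y":0,"z":0,"yaw":0}]'
```

```text
time_s: 23.57
tcp_pos: [0.6881, -0.0717, 0.1229]
eef_rot: [-176.5, -1.2, -86.6]
contact_force: [-0.1, -0.5, -1.1]
gripper_width: 0.0563
```

```bash
python3 -m inch '[{"x":0.12,"y":0.05,"z":0.2,"yaw":0},{"x":0,"y":0,"z":0.2,"yaw":0},{"x":0,"y":0,"z":0.1,"yaw":0},{"x":0,"y":0,"z":0,"yaw":0}]' -1 10
```

```text
time_s: 23.9
tcp_pos: [0.6887, -0.0744, 0.1106]
eef_rot: [-176.4, -1.2, -86.5]
contact_force: [-0.4, -0.3, -1.6]
gripper_width: 0.0563
```

```bash
python3 -m inch '[{"x":0,"y":0,"z":0.12,"yaw":0},{"x":0,"y":0,"z":0,"yaw":0}]'; python3 -m inch '[{"x":0,"y":0,"z":0.1,"yaw":0},{"x":0,"y":0,"z":0,"yaw":0}]'
```

```text
time_s: 24.07
tcp_pos: [0.6894, -0.0745, 0.1081]
eef_rot: [-176.3, -1.2, -86.5]
contact_force: [-0.3, -0.2, -1.4]
gripper_width: 0.0563
time_s: 24.23
tcp_pos: [0.69, -0.0747, 0.1062]
eef_rot: [-176.2, -1.2, -86.5]
contact_force: [-0.2, -1.3, -1.6]
gripper_width: 0.056
```

```bash
python3 -m inch '[{"x":0,"y":0.12,"z":0.1,"yaw":0},{"x":0,"y":0,"z":0,"yaw":0}]'; python3 -m inch '[{"x":0,"y":0.05,"z":0.1,"yaw":0},{"x":0,"y":0,"z":0,"yaw":0}]'; python3 - <<'E'
from plant import r
from h import *
s=r.get_state();i=r.camera_info("wrist");p,z=r.capture("wrist");K=i["mtx"];P=np.array(i["pose"])
for q in((209,87),(262,87),(314,87),(225,190),(262,160),(300,190),(380,60),(225,30)):
    x=P[:3,:3]@(np.linalg.solve(K,[*q,1])*z[q[1],q[0]])+P[:3,3];print(q,x.round(4))
E
```

```text
time_s: 24.4
tcp_pos: [0.6886, -0.0748, 0.1047]
eef_rot: [-176.0, -1.2, -86.5]
contact_force: [-0.5, -0.2, -1.4]
gripper_width: 0.0563
time_s: 24.57
tcp_pos: [0.6888, -0.0749, 0.1042]
eef_rot: [-175.8, -1.2, -86.4]
contact_force: [0.1, -0.0, -1.9]
gripper_width: 0.0562
(209, 87) [ 0.7168 -0.1551  0.1074]
(262, 87) [ 0.6905 -0.1565  0.1085]
(314, 87) [ 0.6656 -0.158   0.1075]
(225, 190) [ 0.7069 -0.1034  0.1077]
(262, 160) [ 0.6881 -0.121   0.1081]
(300, 190) [ 0.6672 -0.1069  0.1086]
(380, 60) [ 0.6282 -0.1771  0.0797]
(225, 30) [ 0.7149 -0.1879  0.081 ]
```

The block is flat on the board (top at 0.108 m). I'll release with a partial opening to stay clear of the vial, then lift.

```bash
python3 -m inch '[{"x":0,"y":0,"z":0,"yaw":0},{"x":0,"y":0,"z":0,"yaw":0},{"x":0,"y":0,"z":0,"yaw":0},{"x":0,"y":0,"z":0,"yaw":0},{"x":0,"y":0,"z":0,"yaw":0}]' 0.55
python3 -m inch '[{"x":0,"y":0,"z":-0.5,"yaw":0},{"x":0,"y":-0.05,"z":-0.8,"yaw":0},{"x":0,"y":-0.05,"z":-1,"yaw":0},{"x":0,"y":0,"z":-1,"yaw":0},{"x":0,"y":0,"z":-1,"yaw":0}]'
python3 look.py w10;python3 - <<'E'
from bub import *;import pickle
p,z,i=pickle.load(open("w10.pkl","rb"));K=i["mtx"];P=np.array(i["pose"])
g=z.copy();v,u=np.mgrid[:384,:512];X=np.stack([(u-K[0][2])/K[0][0]*z,(v-K[1][2])/K[1][1]*z,z],-1)@P[:3,:3].T+P[:3,3]
m=(abs(X[...,2]-.108)<.006)&(X[...,0]>.63)&(X[...,0]<.74)&(v<215);b=max(blobs(m),key=lambda b:b[0])
q=X[b[2]][:,:2].astype(np.float32);k=cv2.minAreaRect(q);print(k, np.median(X[b[2]][:,2]))
b2=(abs(X[...,2]-.08)<.006);q=X[b2];print("board far x by y",[(y,round(float(np.percentile(q[abs(q[:,1]-y)<.01][:,0],99)),4)) for y in(-.2,-.18,-.16,-.14) if (abs(q[:,1]-y)<.01).any()])
E
```

```text
time_s: 25.03
tcp_pos: [0.6878, -0.075, 0.1033]
eef_rot: [-175.9, -1.2, -86.5]
contact_force: [0.6, 0.1, 0.0]
gripper_width: 0.068
time_s: 25.45
tcp_pos: [0.6785, -0.0736, 0.2096]
eef_rot: [-176.7, -1.2, -86.5]
contact_force: [-0.9, 0.5, -0.0]
gripper_width: 0.0676
blue 2596 [491.9  41.4] [72. 42.] [ 0.5136 -0.2075]
green 449 [441.5 148.5] [21. 23.] [ 0.5184 -0.124 ]
green 727 [434.2 186.7] [20.4 48.9] [ 0.5172 -0.088 ]
green 434 [336.5 187.1] [18. 23.] [ 0.608  -0.0806]
green 775 [379.9 186.7] [19. 54.] [ 0.5673 -0.0842]
((0.6888417601585388, -0.10475209355354309), (0.05605459585785866, 0.10686687380075455), 2.5363521575927734) 0.10772199991552112
board far x by y [(-0.2, 0.9358), (-0.18, 0.9232), (-0.16, 0.7508), (-0.14, 0.7497)]
```

```bash
python3 -m inch '[{"x":0,"y":0.8,"z":-0.5,"yaw":0},{"x":0,"y":1,"z":-0.5,"yaw":0},{"x":0,"y":1,"z":0,"yaw":0},{"x":0,"y":0.7,"z":0,"yaw":0},{"x":0,"y":0,"z":0,"yaw":0}]' 1
python3 look.py w11;python3 - <<'E'
import pickle,cv2
from bub import *
p,z,i=pickle.load(open("w11.pkl","rb"))
both(p,i,hs=.098,hd=.073)
a=cv2.imread("pics/w11.png");cv2.imwrite("pics/w11c.png",cv2.resize(a[:260,150:],(800,575),interpolation=2))
E
```

```text
time_s: 25.92
tcp_pos: [0.5913, -0.079, 0.2444]
eef_rot: [-175.6, -1.3, -86.4]
contact_force: [-0.1, 0.1, -0.0]
gripper_width: 0.0868
red 277 [341.4 285.8] [27.8 17.6] [0.5015 0.0249]
blue 2518 [379.6  50.1] [60.3 65.9] [ 0.5005 -0.2106]
green 519 [345.8 154.5] [16.1 44. ] [ 0.5107 -0.1146]
green 574 [259.1 178. ] [17. 44.] [ 0.6003 -0.0821]
green 323 [296.1 179. ] [16. 19.] [ 0.5599 -0.0842]
green 267 [343.6 189.3] [15.6 17.7] [ 0.5078 -0.0769]
depth(+:near) [345. 167.] len 0.0718 bubble_mm 175 -0.8 bands [12.8] mid [ 0.5051 -0.0979]
side(+:-y) [273. 178.] len 0.0715 bubble_mm 165 -0.1 bands [-14.7, -13.6, 13.1, 14.1] mid [ 0.5853 -0.0844]
```

View pics/w11c.png

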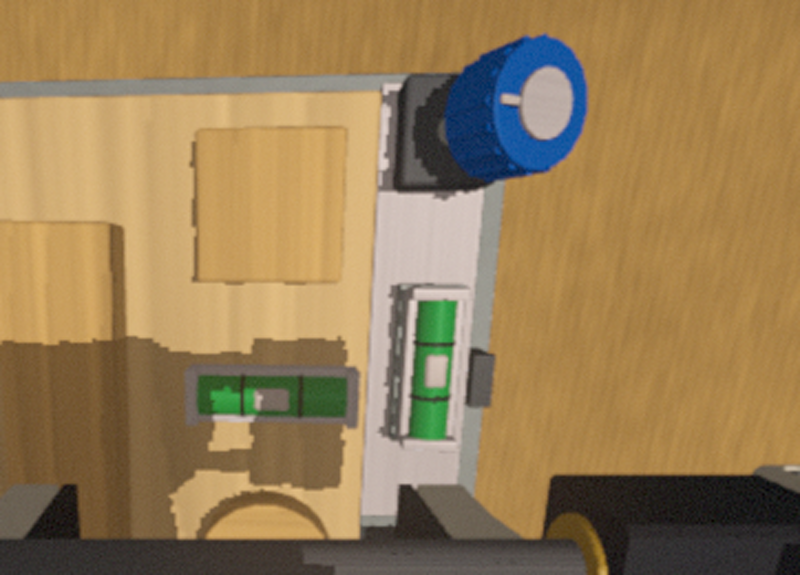

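Both bubbles are central, the block lies free on the board, and the robot touches nothing. Handing in.

```bash
python3 -c "
from plant import r
print(r.close_job())"
```

```text
the job is handed in; nothing more can be done
None
```

I levelled the board, laid the long block in the strip along its far edge, and handed the job in at about 26 s of the 64 allowed. No verdict is reported, so what follows rests on my own last checks.

- **Levelling:** I turned the red screw clockwise in two strokes of about 30° of tool turn each. The blue screw took strokes of about 35° and 12°, also clockwise. The first blue grip was off-centre because the tool had drifted, so I opened and regripped before turning.
- **Bubbles:** Before I picked up the block, the depth bubble was 0.2 mm and the side bubble 0.1 mm from the middle. After placing it, the depth bubble was about 0.1 mm off and the side bubble about 0.8 mm off, against a limit of 4 mm.
- **Block:** It lies flat, with its top at 0.108 m. Its centre is about 4 mm across and 4 mm along from my estimate of the strip's middle, and it is within about 1–2° of parallel to the edge. I let go at near-zero measured force.
- **Disagreement:** My board-edge estimates differed by about 6 mm between the top and wrist cameras. I aimed between them, well inside the 20 mm allowed.
- **Tool tilt:** The tool tilted by up to about 5° over the moves, and I corrected for the drift. The block still settled flat.
- **Other things:** I did not re-measure the spare blocks and other items at the end, but the arm never came into contact with them.

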